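# Lock the photo-light stand at its mark

### The arm

A 6-joint arm with a two-finger parallel gripper is mounted at the origin on the work surface. World frame = base frame: x ahead of the robot, y to its left, z up, the work surface at z = 0. Lengths are in mm, angles in rad, forces in N, time in s.
With the tool pointing down it reaches from about 350 to 775 mm from the base axis. Payload 7.3 kg.
Tool frame: the origin (TCP) lies between the finger pads; the fingertips stand 17 mm ahead of it and the grasp point (between the pads) lies 2 mm behind it; z points along the fingers, y is the line along which they close (so a half turn about z gives the same grasp; the last joint's range is limited). The gripper opens to 92 mm and grips with 3 to 60 N. Pads are 19 mm wide; open, the fingers measure 130 mm over their backs; the gripper's body (75 mm by 190 mm) begins 47 mm behind the grasp point.
Start: joints at [-1.429, 0.342, 1.524, -0, 1.275, -0.146], TCP at [149.04, -503.419, 243.741] pointing down, gripper open.
Joint ranges: [-2.53, 2.53], [-0.77, 2.02], [0.04, 2.7], [-1, 4.14], [0.28, 2.66], [-3.11, 3.11]. Speed limits (rad/s): [2.57, 2.57, 3.14, 3.14, 3.14, 3.14].

### API

Orientations are given as a unit quaternion [w, x, y, z].
In Python, from rig import r, ik, sensors, vision gives the robot as it stands. Calls block until the motion is done:
- r.move_pose(position, orientation): joint-space move of the TCP to a pose.
- r.movel(position, ori=None, max_speed=150, stop_force=None): straight line of the TCP; ori=None keeps the orientation; max_speed is the mean speed in mm/s. With stop_force (N) it stops when the force on the tool has changed by that much, and returns True; else False.
- r.set_joints(angles): joint-space move.
- r.release() and r.grab(): open the fingers fully, or close them until they stop; the grip force is fixed at half the most.
- r.sleep(seconds).
- ik(position, orientation): joint angles nearest the present ones, or None.
- sensors.sense(): the state.
- vision.grab_frame(name): name is "side" or "top"; returns the picture (480x640x3 uint8, red, green, blue); there is no depth.
- vision.get_calibration(name): a dict with "vertical_fov" (degrees; the focal length in pixels is half the picture's height over the tangent of half this angle, whatever the lens; pixels are square), "cx", "cy" (the principal point, pixels), "position" and "rotation" of the camera in the world. Camera axes: x right, y up, looking along -z (the intrinsics and any distortion apply to the point x, -y, -z); pixel columns grow to the right and rows downward; lengths in mm; the calibration is good to about 2 mm. A picture is of the moment at which its call begins. get_calibration takes no time and is no camera call.
A pose or a line that the arm cannot do raises r.MotionError and nothing moves.
- r.job_done(): hands the job in; it is judged then, once.
The state is a dict: "time": time; "q": joint angles; "dq": joint speeds; "joint_efforts": joint torques, N m; "tool_pos": TCP position; "tool_rot": TCP orientation; "wrist_force": force on the tool from outside, world axes, zero at the start; "wrist_torque": the same for the moment, N m; "opening": finger opening in mm; "grip_force": force on a finger pad.
Only numpy, scipy, OpenCV 4.12 (cv2) and the standard library are available. Lean on these libraries where they do the work, as an engineer would, in place of code of your own. Each camera call takes 0.05 s, during which the arm holds its last target. There are 200 camera calls.

### The job

The small light stand on the packing bench is unclamped, so its spring has pushed the steel leg right up. Take hold of the leg, press it down until the lower edge of the blue band is level with the top of the black clamp, and while you keep holding it there swing the red cam lever round until it is fully closed. Finish still gripping the leg at its mark; do not let go of it, and do not move the other things on the bench.

Things in the scene. Friction and masses are not known exactly. Their poses are not given: they have to be found in the camera images.
- stand: light stand to be set (not its twin with a black lamp panel). Cast base 136 mm across, 26 mm tall inside, does not move; on it an upright grey tube 25 mm across, then the black clamp 44 mm wide, top 150 mm above the table, with ears on the -x side to 31 mm out, 115-135 mm up. Origin: centre of the base's underside; z up along the leg's axis; +x is where the fin of the lever points when closed.
- leg: sprung leg: steel tube 18 mm across, 0.26 kg, slides up and down in the clamp and turns freely about its own axis. Origin: on the axis at the shoulder (top end of the 18 mm tube), z up; the frame does not turn with the tube. Unclamped, a spring holds the shoulder 80 mm above the clamp; pressing it down takes 2 N, 4 N at the mark (travel 70 mm); let go unclamped, it springs back up.
- spigot_top (a point): top centre of the brass spigot on the leg, 16 mm across; 20 mm above the leg's shoulder
- band_edge (a point): the length mark: lower edge (on the leg's axis) of the blue band, 8 mm high, round the leg. Moves with the leg; it lies 28 to 42 mm below the shoulder, differently each time, so 38 to 52 mm above the clamp's top at the start. The band is 0.4 mm proud of the tube and may be gripped over.
- rim (a point): centre of the clamp's flat top, on the leg's axis, 150 mm above the table: the level at which the band's lower edge is to be held
- lever (a joint): angle of the cam lever about the leg's axis, rad: 0 fully closed at its stop, growing (counter-clockwise from above) as it opens, to 1.05; 0.75 to 1.0 at the start. Turns easily (0.02 N m, stays where left) down to 0.3; from there the cam presses a brake shoe on the leg and takes about 0.1 N m (some 5 N at the fin's inner edge); below 0.05 it is over centre and stays shut.
- lever_tab (a point): middle of the lever's red upright fin, 33 mm from the leg's axis. The fin runs straight out from the leg, 16 to 50 mm from the axis, 6 mm thick (10 at its round outer end), up to 24 mm above the clamp's top, and turns about the leg. A gripper holding the leg from above, tips just over the clamp's top, can turn about the leg so that a finger's flank pushes the fin; clockwise from above closes.
- tape_roll: bystander: orange tape roll lying flat, 100 mm across, 45 mm tall; origin at the centre of its underside
- gift_box: bystander: black gift box with a gold stripe, 93 x 93 x 36 mm; origin at the centre of its underside
- jar: bystander: clear jar with white cap, 56 mm across, 70 mm tall; origin at the centre of its underside
- riser: bystander: white round display riser, 80 mm across, 30 mm tall; origin at the centre of its underside
- bangle_b: bystander: gold bangle on the table, 66 mm across, 9 mm tall; origin at the centre of its underside
- bangle_a: bystander: gold bangle on the table, 68 mm across, 9 mm tall; origin at the centre of its underside
- loupe: bystander: eyepiece loupe standing on its black end, 32 mm across, 35 mm tall; origin at the centre of its underside
Things that resemble listed ones, but are neither listed nor needed, are in the scene too. Leave any brown, purple or turquoise look-alike of the stand alone.

How it is judged:
By the outcome, as a careful person would: the job done as asked, in the order asked, and still so for the second after the job is handed in, while the arm keeps its last pose, push and grip.
It also fails if it takes over 38 s, if anything falls off the work surface, if the arm or the gripper's body presses on something with over 40 N, if the wrist force passes 120 N, or if a joint passes its speed limit or range.

## Working session

There is one attempt and no reset: what is moved stays moved. The work goes in short steps, each a Python script; the robot and the scene stay as the last script left them, time stands still between calls to the robot, and variables do not carry over. Pictures are saved under pics/ and viewed, at most 10 in all, crops included, and the job is handed in when it is done.

```bash
ls; mkdir -p pics
python3 - <<'E'
from rig import r, ik, sensors, vision
import cv2
for n in("side","top"):
    cv2.imwrite(f"pics/{n}0.png",vision.grab_frame(n)[:,:,::-1]); print(vision.get_calibration(n))
s=sensors.sense();print(s["time"],s["tool_rot"],s["wrist_force"],s["opening"])
E
```

```text
pics
{'vertical_fov': 47.74917975630851, 'cx': 307.2034813188101, 'cy': 244.18883146102237, 'position': array([398.46588097, 691.94881682, 924.77994944]), 'rotation': array([-0.0555734 , -0.02822291,  0.35620607,  0.93232628])}
{'vertical_fov': 56.21868126129716, 'cx': 319.6898625562027, 'cy': 240.8184194251143, 'position': array([ 290.85449458,   22.348416  , 1173.092917  ]), 'rotation': array([-0.65210166, -0.07323572,  0.07915888,  0.75042243])}
0.1 [-6.76624542e-04  9.89663015e-01  1.43410802e-01  7.14886053e-06] [-0.38235994 -0.04996371 -0.29267075] 91.54882842573977
```

View pics/side0.png

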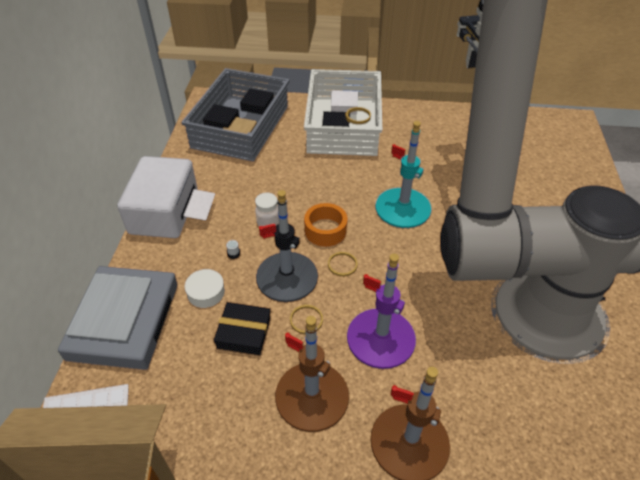

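View pics/top0.png

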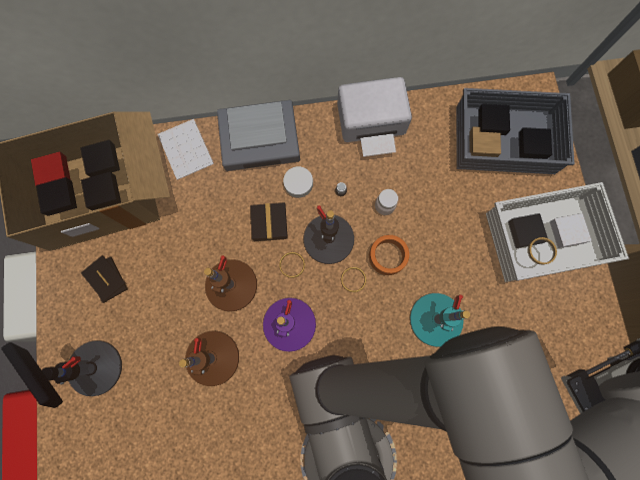

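The stand to set is the dark one: its base is at side (287,275) and top (329,239), and the lever's red fin is at side (267,230). I'll zoom both views.

```bash
cat > h.py <<'E'
import numpy as np, cv2
from scipy.spatial.transform import Rotation as R
from rig import r, ik, sensors, vision
def cam(n):
    c=vision.get_calibration(n); q=c["rotation"]
    return R.from_quat([q[1],q[2],q[3],q[0]]).as_matrix(),c["position"],240/np.tan(np.radians(c["vertical_fov"]/2)),c["cx"],c["cy"]
def proj(n,P):
    M,p,f,cx,cy=cam(n); v=(np.atleast_2d(P)-p)@M
    return np.c_[cx-f*v[:,0]/v[:,2],cy+f*v[:,1]/v[:,2]]
def ray(n,uv):
    M,p,f,cx,cy=cam(n); return p,M@np.array([(uv[0]-cx)/f,-(uv[1]-cy)/f,-1])
def onz(n,uv,z):
    p,d=ray(n,uv); return p+d*(z-p[2])/d[2]
def crop(n,name,u,v,w,h,k):
    im=vision.grab_frame(n); c=im[v:v+h,u:u+w,::-1]
    cv2.imwrite(name,cv2.resize(c,None,fx=k,fy=k,interpolation=cv2.INTER_CUBIC)); return im
E
python3 - <<'E'
from h import *
a=cv2.imread("pics/side0.png")[190:302,250:325];b=cv2.imread("pics/top0.png")[190:270,290:365]
k=5
cv2.imwrite("pics/z0.png",np.hstack([cv2.resize(x,None,fx=k,fy=k,interpolation=cv2.INTER_CUBIC) for x in (a,np.pad(b,((0,32),(0,0),(0,0))))]))
print(onz("side",(287,276),13),onz("top",(329,240),13))
# base ellipse from dark mask
for n,(u0,v0,u1,v1) in (("side",(250,245,325,305)),("top",(298,205,360,268))):
    im=cv2.imread(f"pics/{n}0.png")[v0:v1,u0:u1]; hsv=cv2.cvtColor(im,cv2.COLOR_BGR2HSV)
    m=((hsv[...,1]<90)&(hsv[...,2]<110)).astype(np.uint8)
    ct=max(cv2.findContours(m,0,1)[0],key=cv2.contourArea); (x,y),s,ang=cv2.fitEllipse(ct)
    print(n,x+u0,y+v0,s,onz(n,(x+u0,y+v0),10))
E
```

```text
[543.1380264 -21.6357168  13.       ] [542.76357203 -29.99676149  13.        ]
side 286.537899017334 274.78110694885254 (54.37445068359375, 59.18220138549805) [545.10370544 -27.19065559  10.        ]
top 328.51720428466797 239.31846618652344 (46.992244720458984, 50.29106903076172) [545.42658913 -29.12968917  10.        ]
```

View pics/z0.png

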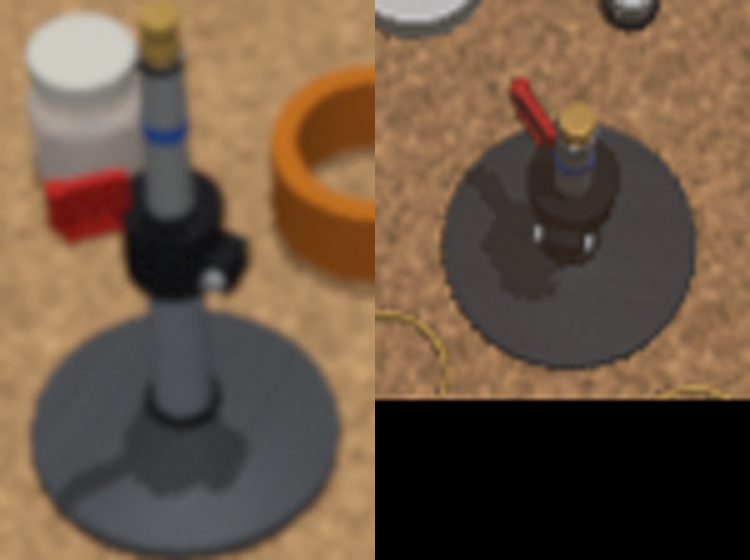

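Both views agree on the stand's axis at about (545,-28). In the zoom (left half side, right half top), the spigot top is at side ≈(281.6,191) and top ≈(330,212). The band is at side ≈(283,216), and the fin in the top view runs from (324.6,217.6) to (319,207).

Run:
```python
from h import *
top=cv2.imread("pics/top0.png");side=cv2.imread("pics/side0.png")
# brass spigot blobs
for n,im,(u0,v0,u1,v1) in (("side",side,(275,185,290,208)),("top",top,(322,205,338,222))):
    h=cv2.cvtColor(im,cv2.COLOR_BGR2HSV)[v0:v1,u0:u1].astype(int)
    m=(h[...,0]>15)&(h[...,0]<30)&(h[...,1]>110)&(h[...,2]>90)
    y,x=np.nonzero(m); print(n,x.mean()+u0,y.mean()+v0,len(x),(x.min()+u0,x.max()+u0,y.min()+v0,y.max()+v0))
for n,uv in(("side",(281.6,191.2)),("top",(330.2,212.4))): print("spigot",n,onz(n,uv,250))
A=np.array([545.3,-28.5])
for z in(250,230,190,150,0): print(z,proj("side",[[*A,z]])[0],proj("top",[[*A,z]])[0])
# fin at mid-height: red
h=cv2.cvtColor(top,cv2.COLOR_BGR2HSV)[200:225,308:332].astype(int)
m=((h[...,0]<8)|(h[...,0]>172))&(h[...,1]>140)&(h[...,2]>60)
y,x=np.nonzero(m);P=np.array([onz("top",(a+308,b+200),168)[:2] for a,b in zip(x,y)])
c=P.mean(0);e=np.linalg.svd(P-c)[2][0];print("fin",c,e,np.degrees(np.arctan2(*e[::-1])),"from axis",c-A,np.degrees(np.arctan2(*(c-A)[::-1])),np.ptp((P-c)@e))
# ear dir, clamp blob
print("ears",onz("top",(290+(565-375)/5,190+250/5),125), "side knob",onz("side",(250+232/5,190+255/5),125))
# axial profile in side view on camera-facing surface
M,p,f,cx,cy=cam("side"); d=p[:2]-A; d/=np.linalg.norm(d)
for off in (0,1):
  for z in np.arange(240,142,-2.):
    pr=[]
    for lat in(-4,-2,0,2,4):
        Q=A+d*np.sqrt(9**2-lat**2)+lat*np.array([-d[1],d[0]])
        uv=proj("side",[[*Q,z]])[0]; pr.append(cv2.getRectSubPix(side,(1,1),tuple(map(float,uv)))[0,0])
    if off==0: print(z,np.mean(pr,0).round().astype(int))
```

```text
side 282.72384937238496 192.94142259414227 239 (np.int64(275), np.int64(289), np.int64(185), np.int64(207))
top 329.92 213.9 50 (np.int64(326), np.int64(333), np.int64(210), np.int64(218))
spigot side [544.82112896 -31.2707115  250.        ]
spigot top [550.60635035 -30.46955122 250.        ]
250 [281.1068859  192.20320601] [329.6430244  214.90096225]
230 [281.63312682 200.15756517] [329.50535956 217.39147898]
190 [282.64026099 215.38083394] [329.24591684 222.08509902]
150 [283.5911523  229.75396757] [329.00569507 226.43098981]
0 [286.72888194 277.18210898] [328.24403515 240.21030214]
fin [577.24436928 -14.00604522] [-0.93993396 -0.34135634] -160.04046865027993 from axis [31.94436928 14.49395478] 24.404977374597813 34.30202068931999
ears [518.77830753 -22.57813985 125.        ] side knob [519.95440289 -24.11505344 125.        ]
240.0 [ 46  93 117]
238.0 [ 48  93 118]
236.0 [ 47  89 111]
234.0 [ 48  82 101]
232.0 [49 72 87]
230.0 [48 61 68]
228.0 [52 55 57]
226.0 [66 67 65]
224.0 [82 82 80]
222.0 [90 90 88]
220.0 [92 92 90]
218.0 [93 92 91]
216.0 [92 92 91]
214.0 [92 92 91]
212.0 [93 92 91]
210.0 [93 92 91]
208.0 [93 92 91]
206.0 [93 92 91]
204.0 [93 91 89]
202.0 [95 89 86]
200.0 [98 83 77]
198.0 [103  72  60]
196.0 [107  63  43]
194.0 [108  59  36]
192.0 [106  65  47]
190.0 [101  75  64]
188.0 [97 85 78]
186.0 [94 90 87]
184.0 [93 92 90]
182.0 [92 92 91]
180.0 [92 92 91]
178.0 [93 93 91]
176.0 [92 92 91]
174.0 [92 92 90]
172.0 [92 92 90]
170.0 [92 92 90]
168.0 [92 92 90]
166.0 [92 92 90]
164.0 [92 92 90]
162.0 [92 92 90]
160.0 [93 92 90]
158.0 [92 92 90]
156.0 [91 91 89]
154.0 [86 86 84]
152.0 [77 76 74]
150.0 [61 60 59]
148.0 [44 42 41]
146.0 [31 29 29]
144.0 [24 22 23]
```

Relative to the visible rim, the band's lower edge is at about z=190.8, so the travel is about 40.8 mm. The fin points to about 25° in the world frame, so I'll grip with the finger line at 95°. I'll go in high over the other stands.

```bash
cat >> h.py <<'E'
def quat(phi):  # tool down, tool y at world yaw phi (deg)
    a=np.radians(phi+90)/2; return [0,np.cos(a),np.sin(a),0]
def rep(t=""):
    s=sensors.sense(); print(t,round(s["time"],2),s["tool_pos"].round(2) if hasattr(s["tool_pos"],"round") else s["tool_pos"],"F",np.round(s["wrist_force"],2),"T",np.round(s["wrist_torque"],3),"op",round(s["opening"],2),"g",np.round(s["grip_force"],1),"q6",round(s["q"][5],3)); return s
E
python3 - <<'E'
from h import *
rep()
r.movel([149,-503,380],max_speed=250)
r.move_pose([546,-29,340],quat(95)); rep("above")
r.movel([546,-29,212],max_speed=150); rep("down")
r.grab(); r.sleep(.2); rep("grab")
im=vision.grab_frame("side"); im2=vision.grab_frame("top")
k=4; cv2.imwrite("pics/g1.png",np.hstack([cv2.resize(x[...,::-1],None,fx=k,fy=k,interpolation=cv2.INTER_CUBIC) for x in(im[150:270,235:335],im2[160:280,280:380])]))
E
```

```text
0.1 [ 148.99 -503.07  243.13] F [-0.38 -0.05 -0.29] T [-0.022  0.051  0.016] op 91.55 g 0.0 q6 -0.146
above 3.01 [545.95 -29.76 339.95] F [-0.19 -0.21 -0.36] T [ 0.117 -0.17   0.016] op 91.71 g 0.0 q6 -1.851
down 4.01 [546.5  -29.24 212.9 ] F [ 0.31 -0.73 -0.35] T [ 0.083 -0.125  0.016] op 91.67 g 0.0 q6 -1.851
grab 5.35 [546.19 -30.75 211.98] F [ 0.34 -7.5  -1.  ] T [-0.956 -0.24  -0.012] op 17.35 g 30.0 q6 -1.851
```

View pics/g1.png

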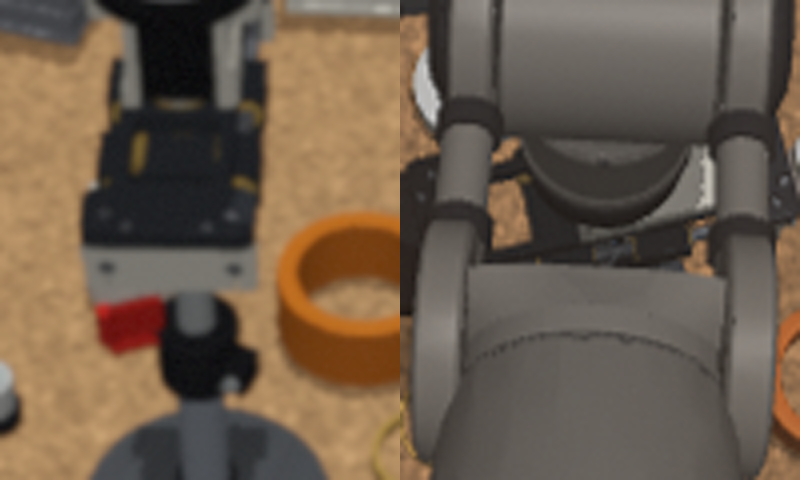

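The picture shows the fingers closed on the leg, with the clamp and the red fin visible below and free of the gripper. The lateral force is -7.5 N in y, so I'll probe the stiffness and centre it.

Run:
```python
from h import *
def f():
    r.sleep(.1); return np.mean([sensors.sense()["wrist_force"] for _ in range(3)],0)
f0=f(); r.movel([546,-30,212],max_speed=30); f1=f(); print(f0,f1)
k=(f1[1]-f0[1])/-1.0; y=-30-f1[1]/k if abs(k)>1 else -30
print("k",k,"y*",y); y=np.clip(y,-33,-28)
r.movel([546,y,212],max_speed=30); print(f()); rep()
```

```text
[ 0.02678786 -7.64940926 -0.75179112] [ 1.38563961 -4.90119799 -0.05148814]
k -2.748211269371705 y* -31.783413830932467
[ 3.09333185  4.26431709 -0.93537028]
 6.25 [546.16 -30.98 211.97] F [ 3.09  4.26 -0.94] T [ 0.773 -0.538  0.003] op 17.45 g 30.0 q6 -1.856
```

Run:
```python
from h import *
r.movel([546.4,-30.95,212],max_speed=30); r.sleep(.1); rep("c")
r.movel([546.4,-30.95,171.2],max_speed=40); r.sleep(.4); rep("pressed")
im=vision.grab_frame("side"); cv2.imwrite("pics/s2.png",im[...,::-1])
k=6; cv2.imwrite("pics/g2.png",cv2.resize(im[180:270,240:330,::-1],None,fx=k,fy=k,interpolation=cv2.INTER_CUBIC))
```

```text
c 6.6 [546.18 -30.91 211.96] F [ 0.18  2.34 -0.48] T [ 0.344 -0.197 -0.01 ] op 17.4 g 30.0 q6 -1.855
pressed 8.17 [546.28 -30.93 171.27] F [-2.74  1.77  4.5 ] T [0.479 0.562 0.002] op 17.37 g 30.0 q6 -1.855
```

View pics/g2.png

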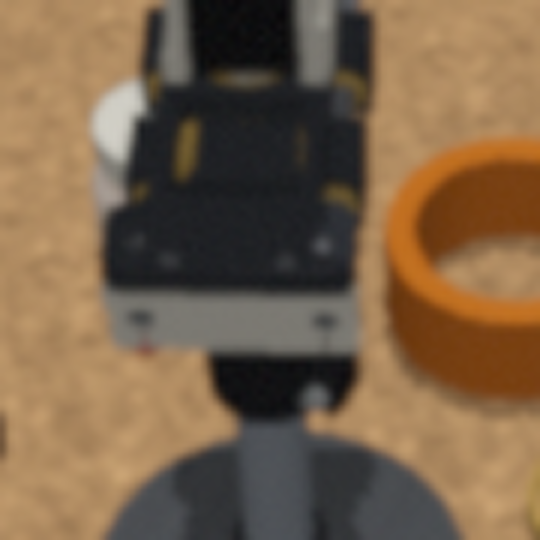

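The band is now hidden by the gripper body, and the fin sits just left of it, untouched. I'll turn clockwise in steps, servoing the lateral force, down to φ≈50°. From there the side camera should see the band again.

```bash
cat >> h.py <<'E'
def turn(phis,C,z,tmax=0.6,show=True):
    C=np.array(C,float)
    for ph in phis:
        r.move_pose([*C,z],quat(ph)); s=sensors.sense(); F=np.array(s["wrist_force"]); T=s["wrist_torque"][2]
        if show: print(ph,round(s["time"],2),"C",C.round(2),"p",np.round(s["tool_pos"],2),"F",F.round(1),"Tz",round(T,3),"op",round(s["opening"],2))
        if abs(T)>tmax: print("torque stop"); break
        C+=np.clip(F[:2]*0.1,-.5,.5)
    return C,ph
E
python3 - <<'E'
from h import *
C,ph=turn(range(90,45,-5),[546.4,-30.95],171.2)
r.sleep(.1);rep()
im=vision.grab_frame("side"); cv2.imwrite("pics/s3.png",im[...,::-1])
k=8; cv2.imwrite("pics/g3.png",cv2.resize(im[195:270,250:330,::-1],None,fx=k,fy=k,interpolation=cv2.INTER_CUBIC))
E
```

```text
90 8.47 C [546.4  -30.95] p [546.28 -30.9  171.2 ] F [-4.9  2.7  4.2] Tz -0.051 op 17.42
85 8.72 C [545.91 -30.68] p [546.25 -30.84 171.32] F [-2.   2.1  2.5] Tz 0.026 op 17.08
80 8.97 C [545.71 -30.47] p [546.21 -30.76 171.36] F [-0.4  1.2  2.8] Tz 0.004 op 17.76
75 9.22 C [545.67 -30.35] p [546.24 -30.68 171.44] F [ 0.5 -0.5  2.3] Tz -0.023 op 17.34
70 9.47 C [545.72 -30.4 ] p [546.24 -30.66 171.43] F [ 1.1 -1.2  3. ] Tz -0.051 op 17.1
65 9.72 C [545.83 -30.52] p [546.25 -30.61 171.43] F [ 2.1 -0.4  3. ] Tz -0.02 op 17.5
60 9.97 C [546.04 -30.56] p [546.26 -30.55 171.36] F [1.3 0.  2.9] Tz -0.018 op 17.55
55 10.22 C [546.16 -30.56] p [546.28 -30.53 171.25] F [1.3 0.5 2.6] Tz -0.02 op 17.03
50 10.47 C [546.29 -30.5 ] p [546.32 -30.51 171.21] F [1.  0.6 4.1] Tz 0.024 op 17.37
 10.57 [546.32 -30.51 171.19] F [ 1.26 -0.95  2.95] T [ 0.122 -0.278 -0.027] op 17.35 g 30.0 q6 -1.072
```

View pics/g3.png

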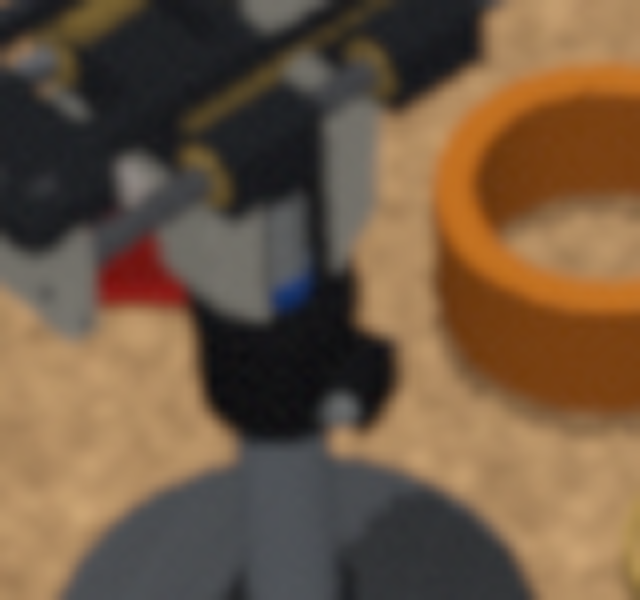

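Blue shows at (286,232), directly on top of the black clamp, with the red fin behind the finger. I'll quantify it from the chroma profile.

Run:
```python
from h import *
A=np.array([545.3,-28.5]); p=cam("side")[1]; d=p[:2]-A; d/=np.linalg.norm(d); n=np.array([-d[1],d[0]])
i0=cv2.imread("pics/side0.png").astype(np.float32); i3=cv2.imread("pics/s3.png").astype(np.float32)
print("u dir of lat+:",proj("side",[[*(A+5*n),150]])[0]-proj("side",[[*A,150]])[0])
sg=np.sign((proj("side",[[*(A+5*n),150]])[0]-proj("side",[[*A,150]])[0])[0])
def prof(im,lats,zs):
    return np.array([np.mean([cv2.getRectSubPix(im,(1,1),tuple(map(float,proj("side",[[*(A+d*np.sqrt(81-l*l)+sg*l*n),z]])[0])))[0,0] for l in lats],0) for z in zs])
for lats in((3,5),(4,),(6,)):
    z0=np.arange(182,208,.5);z3=np.arange(138,170,.5)
    a=prof(i0,lats,z0);b=prof(i3,lats,z3)
    ca=np.clip(a[:,0]-a[:,2]-3,0,None);cb=np.clip(b[:,0]-b[:,2]-3,0,None)
    print(lats,"init sum",ca.sum()*.5,"cen",(ca*z0).sum()/ca.sum(),"now",cb.sum()*.5,"cen",(cb*z3).sum()/cb.sum())
    print(np.c_[z3,b][::4].round(0).astype(int).tolist())
    r0=prof(i0,lats,np.arange(142,160,.5)); print("rim half z", [z for z,v in zip(np.arange(142,160,.5),r0.mean(1)) if v>56][0])
```

```text
u dir of lat+: [ 2.53795302 -0.16478185]
(3, 5) init sum 543.6948 cen 194.29407138656816 now 711.2706 cen 153.42524637724486
[[138, 22, 21, 21], [140, 23, 21, 20], [142, 23, 21, 20], [144, 27, 22, 21], [146, 37, 26, 22], [148, 55, 31, 21], [150, 76, 38, 21], [152, 93, 46, 22], [154, 103, 54, 30], [156, 107, 65, 46], [158, 105, 77, 65], [160, 101, 86, 79], [162, 97, 91, 87], [164, 94, 92, 89], [166, 93, 92, 90], [168, 93, 92, 91]]
rim half z 150.0
(4,) init sum 587.09314 cen 194.18464643210464 now 731.979 cen 153.44320101948207
[[138, 22, 20, 20], [140, 24, 22, 19], [142, 24, 22, 20], [144, 27, 23, 21], [146, 35, 26, 22], [148, 56, 32, 21], [150, 76, 38, 20], [152, 94, 45, 21], [154, 103, 54, 30], [156, 107, 65, 46], [158, 106, 76, 64], [160, 101, 86, 79], [162, 97, 91, 86], [164, 94, 92, 89], [166, 93, 92, 91], [168, 94, 93, 92]]
rim half z 150.0
(6,) init sum 348.40396 cen 194.5968298266255 now 710.71594 cen 153.25030014773233
[[138, 22, 21, 22], [140, 22, 21, 21], [142, 24, 21, 20], [144, 26, 20, 19], [146, 39, 24, 19], [148, 56, 30, 19], [150, 77, 38, 20], [152, 91, 45, 24], [154, 99, 53, 32], [156, 103, 62, 45], [158, 100, 73, 63], [160, 95, 80, 74], [162, 91, 85, 80], [164, 90, 86, 83], [166, 88, 86, 84], [168, 87, 85, 84]]
rim half z 150.0
```

The band's upper edge measures about 157.6–158 with blue reaching the rim and no grey gap, so the lower edge is at the mark within about 0.5 mm. I'll carry on closing the lever.

Run:
```python
from h import *
C=np.array([546.35,-30.5])
for ph in range(46,-10,-3):
    r.move_pose([*C,171.2],quat(ph)); s=sensors.sense(); T=s["wrist_torque"][2]
    print(ph,round(s["time"],2),np.round(s["tool_pos"],2),"F",np.round(s["wrist_force"],1),"Tz",round(T,3),"e6",round(s["joint_efforts"][5],3),"q6",round(s["q"][5],3))
    if abs(T)>.4: break
im=vision.grab_frame("side"); cv2.imwrite("pics/s4.png",im[...,::-1])
k=8; cv2.imwrite("pics/g4.png",cv2.resize(im[195:270,250:330,::-1],None,fx=k,fy=k,interpolation=cv2.INTER_CUBIC))
```

```text
46 10.87 [546.35 -30.5  171.19] F [ 1.8 -0.4  4. ] Tz -0.032 e6 0.239 q6 -1.002
43 11.12 [546.36 -30.44 171.15] F [1.4 0.8 3.7] Tz 0.037 e6 0.195 q6 -0.949
40 11.37 [546.38 -30.41 171.2 ] F [1.  2.1 3.9] Tz 0.062 e6 0.224 q6 -0.897
37 11.62 [546.44 -30.39 171.19] F [1.6 1.6 2.5] Tz 0.106 e6 0.266 q6 -0.844
34 11.87 [546.46 -30.42 171.21] F [2.6 1.9 3.6] Tz 0.084 e6 0.265 q6 -0.792
31 12.12 [546.49 -30.47 171.19] F [2.6 1.8 3.9] Tz -0.003 e6 0.18 q6 -0.739
28 12.37 [546.54 -30.46 171.22] F [3.6 2.1 3.4] Tz -0.019 e6 0.179 q6 -0.687
25 12.62 [546.62 -30.35 171.27] F [5.3 3.  3.4] Tz 0.088 e6 0.233 q6 -0.635
22 12.87 [546.65 -30.14 171.23] F [4.4 3.4 2.1] Tz 0.329 e6 0.451 q6 -0.583
19 13.12 [546.75 -30.   171.26] F [5.4 4.  1.6] Tz 0.519 e6 0.642 q6 -0.531
```

View pics/g4.png

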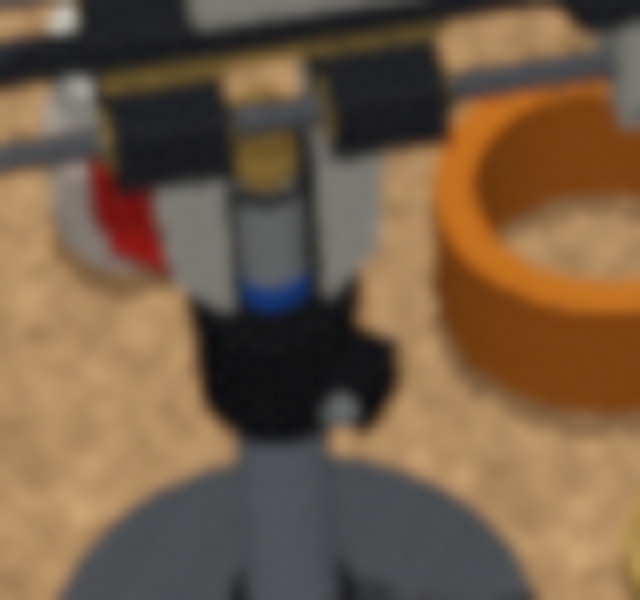

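Clamp, band and fingers are clearly visible: blue sits on the clamp at (284,231), and the fin has swung to (262–270, 216–229). The torque showed the cam hump at φ 40–34°, over centre by 31°, and a hard rise from 25°. I'll check the fin's angle and the band height against the model.

Run:
```python
from h import *
A=np.array([545.3,-28.5])
print("initial obs: bot outer 263.6,238 inner 276,235; top outer 259.4,227")
for t in(20,24,28): 
    u=np.array([np.cos(np.radians(t)),np.sin(np.radians(t))]); print(t,proj("side",[[*(A+rr*u),z] for rr,z in((50,150),(16,150),(50,174))]).round(1).tolist())
print("now obs: bot outer 262.5,223.1 -> 270,228.8 ; top-left 261.5,215.5")
for t in(-10,-15,-20,-25,-30,-35): 
    u=np.array([np.cos(np.radians(t)),np.sin(np.radians(t))]); print(t,proj("side",[[*(A+rr*u),z] for rr,z in((50,150),(30,150),(50,174))]).round(1).tolist())
p=cam("side")[1]; d=p[:2]-A; d/=np.linalg.norm(d); n=np.array([-d[1],d[0]])
i4=cv2.imread("pics/s4.png").astype(np.float32)
for z in np.arange(144,170,2.):
    print(z,np.mean([cv2.getRectSubPix(i4,(1,1),tuple(map(float,proj("side",[[*(A+d*np.sqrt(81-l*l)+l*n),z]])[0])))[0,0] for l in(-2,0,2,4)],0).round())
rep()
```

```text
initial obs: bot outer 263.6,238 inner 276,235; top outer 259.4,227
20 [[258.5, 234.1], [275.6, 231.1], [257.5, 225.6]]
24 [[258.9, 235.4], [275.7, 231.5], [257.9, 226.9]]
28 [[259.3, 236.6], [275.9, 231.9], [258.3, 228.1]]
now obs: bot outer 262.5,223.1 -> 270,228.8 ; top-left 261.5,215.5
-10 [[259.8, 224.6], [269.2, 226.6], [258.8, 216.1]]
-15 [[260.6, 223.1], [269.7, 225.7], [259.7, 214.6]]
-20 [[261.6, 221.7], [270.3, 224.9], [260.7, 213.1]]
-25 [[262.8, 220.3], [271.0, 224.0], [261.9, 211.7]]
-30 [[264.2, 219.0], [271.8, 223.2], [263.3, 210.5]]
-35 [[265.6, 217.8], [272.7, 222.5], [264.8, 209.2]]
144.0 [25. 22. 21.]
146.0 [37. 24. 21.]
148.0 [57. 31. 21.]
150.0 [82. 41. 21.]
152.0 [98. 48. 23.]
154.0 [107.  57.  32.]
156.0 [109.  66.  48.]
158.0 [106.  79.  68.]
160.0 [102.  88.  83.]
162.0 [99. 94. 91.]
164.0 [97. 96. 94.]
166.0 [97. 96. 94.]
168.0 [96. 96. 94.]
 13.17 [546.77 -29.99 171.26] F [4.7  4.42 2.4 ] T [ 0.875 -0.95   0.56 ] op 17.57 g 34.2 q6 -0.531
```

Run:
```python
from h import *
C=np.array([546.5,-30.3])
for ph in (22,25,28,31,28,25,22,19,17):
    r.move_pose([*C,171.2],quat(ph)); r.sleep(.05); s=sensors.sense()
    print(ph,round(s["time"],2),np.round(s["tool_pos"],2),"F",np.round(s["wrist_force"],1),"Tz",round(s["wrist_torque"][2],3),"q6",round(s["q"][5],3))
im=vision.grab_frame("side"); cv2.imwrite("pics/s5.png",im[...,::-1])
a=cv2.imread("pics/s4.png").astype(int); 
def red(x):
    x=x.astype(int);m=(x[...,2]>90)&(x[...,1]<60)&(x[...,0]<60);m[:, :255]=0;m[:,290:]=0;m[:205]=0;m[245:]=0;y,xx=np.nonzero(m);return len(y),xx.mean(),y.mean()
print(red(cv2.imread("pics/s4.png")),red(im[...,::-1]))
```

```text
22 13.47 [546.67 -30.17 171.26] F [3.8 3.3 2.7] Tz 0.33 q6 -0.58
25 13.77 [546.63 -30.34 171.27] F [4.9 3.3 3.4] Tz 0.223 q6 -0.63
28 14.07 [546.55 -30.42 171.24] F [3.6 1.6 3.7] Tz -0.016 q6 -0.682
31 14.37 [546.53 -30.42 171.26] F [4.4 1.4 3. ] Tz 0.011 q6 -0.734
28 14.67 [546.55 -30.46 171.26] F [4.1 0.6 3.5] Tz 0.011 q6 -0.685
25 14.97 [546.6  -30.32 171.26] F [4.4 0.7 3.9] Tz 0.171 q6 -0.634
22 15.27 [546.67 -30.12 171.26] F [4.5 1.7 4.7] Tz 0.357 q6 -0.582
19 15.57 [546.73 -29.88 171.26] F [4.7 2.  3.7] Tz 0.454 q6 -0.529
17 15.87 [546.6  -29.52 171.28] F [5.5 3.8 4. ] Tz 0.512 q6 -0.494
(59, np.float64(265.3898305084746), np.float64(222.11864406779662)) (59, np.float64(265.50847457627117), np.float64(222.20338983050848))
```

The fin stays put while the torque rises elastically from the same angle, so the lever is against its stop. I'll ease to a light push and hand in.

Run:
```python
from h import *
r.move_pose([546.5,-30.4,171.2],quat(24)); r.sleep(.3); rep(); r.job_done()
```

```text
16.47 [546.4  -30.06 171.24] F [3.57 3.94 5.04] T [ 0.645 -0.659  0.172] op 17.57 g 32.0 q6 -0.612
the job is handed in; nothing more can be done
```

The job is handed in at 16.5 s: the leg is still gripped with the lower edge of its blue band about level with the clamp's top (within about 0.5 mm by camera), and the red lever is closed against its stop; I saw no contact with the other things on the bench, though I took no last picture to check.

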